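# Close the lamp unit's service panel under its clamp bar

### The arm

A 6-joint arm with a two-finger parallel gripper is mounted at the origin on the work surface. World frame = base frame: x ahead of the robot, y to its left, z up, the work surface at z = 0. Lengths are in m, angles in degrees, forces in N, time in s.
With the tool pointing down it reaches from about 0.3 to 0.75 m from the base axis. Payload 8.5 kg.
Tool frame: the origin (TCP) lies between the finger pads; the fingertips stand 19 mm ahead of it and the grasp point (between the pads) is the TCP; z points along the fingers, x is the direction in which the jaws open and shut, and the axes are right-handed (so a half turn about z gives the same grasp; the last joint's range is limited). The gripper opens to 85 mm and grips with 20 to 120 N. Pads are 22 mm wide; open, the fingers measure 114 mm over their backs; the gripper's body (76 mm by 85 mm) begins 54 mm behind the grasp point. The pads swing forward as they close: fully open they stand 13 mm farther back than shut.
Start: joints at [-82.351, 21.807, 74.336, -0, 83.858, -12.336], TCP at [0.188, -0.517, 0.25] pointing down, gripper open.
Joint ranges: [-178.18, 178.18], [-50.72, 133.34], [12.68, 142.11], [-81.47, 261.47], [9.98, 163.14], [-165.26, 165.26]. Speed limits (degrees/s): [136.94, 136.94, 180, 180, 180, 180].

### API

Orientations are given as [roll, pitch, yaw] about the fixed x, y, z axes, in that order (R = Rz(yaw) Ry(pitch) Rx(roll)).
In Python, from bench import manip gives the robot as it stands.
- The arm moves only by the tool move_arm, never from a script. Its argument "series" is one flat list of numbers, 7 for each row, row after row: the gripper's target within -1 to 1 (fully open at 1, half-way at 0, shut at -1), then the shift along the tool's x, y, z in mm, then the turn, a rotation vector about the tool's x, y, z in degrees. In form: [fingers, dx, dy, dz, rx, ry, rz, fingers, dx, dy, dz, rx, ry, rz, ...]. A call has 1 to 10 rows; each row is the pose to reach, as a shift and turn from the pose measured when the call began, along the tool's axes at that moment; what a row does not reach only later rows make up. A row lasts 1/10 s, in which the tool goes at most 50 mm and 8.59 degrees, less where a joint would pass 70% of its speed; a pose out of reach is approached as far as the arm can. A call with a gripper value outside its range is refused whole. The fingers move at their own pace and stop on an object; "force" is the grip in N (left out, the last holds). Time passes only in rows, so rows that repeat a pose let the fingers close. It gives the time, the measured TCP pose, the force and the opening at its end, in the units of the state.
- manip.state(): the state, without advancing time (a new reading comes with each control period).
- manip.snapshot(name): name is "scene" or "top" or "wrist"; returns the picture (400x640x3 uint8, blue, green, red); there is no depth.
- manip.calibration(name): a dict with "fov_y" (degrees; the focal length in pixels is half the picture's height over the tangent of half this angle, whatever the lens; pixels are square), "cx", "cy" (the principal point, pixels), "R" (3x3) and "t" (3): a world point X has camera coordinates R X + t; the wrist camera has in their place "T_tool_cam" (4x4, takes a point from camera to tool coordinates, whose origin is the TCP and whose axes are the tool frame's). Camera axes: x right, y down, z forward; pixel columns grow to the right and rows downward; lengths in m; the calibration is good to about 2 mm. A picture is of the moment at which its call begins: read the wrist's pose just before it. calibration takes no time and is no camera call.
- manip.job_done(): hands the job in, once; it reports no verdict.
Trained networks look in the newest picture that a camera, given by its name, has taken for a name from the list of things; names that differ only in an ending like _2 or _b are one class to them, and where a whole thing is asked for, a point or a joint stands for the part that bears it (a point fixed in the world has none). Each returns a list of dicts, best first, with "conf" (0 to 1); they miss things now and then, are a little off and sometimes report something else, mostly with a low value. They report only what shows in the picture. A call takes as long as a camera call. They do not tell look-alikes from the thing itself.
- manip.regions_of(camera, query): "mask" (400x640 bool, what is visible of it) and "extent" ([left, top, right, bottom] in pixels, round what is visible of it).
The state is a dict: "time": time; "q": joint angles; "joint_velocities": joint speeds; "effort": joint torques, N m; "tcp_pos": TCP position; "eef_rot": TCP orientation; "wrist_force": force on the tool from outside, world axes, zero at the start; "wrist_torque": the same for the moment, N m; "width": finger opening in m.
Only numpy, scipy, OpenCV 4.12 (cv2) and the standard library are available. Lean on these libraries where they do the work, as an engineer would, in place of code of your own. Each camera call takes 0.05 s, during which the arm holds its last target.

### The job

On the microscope lamp unit, lay the steel clamp bar across the two black saddles of the sprung service panel and let go of it; then turn the red-winged quarter-turn fastener until its slot lines up with the panel's yellow tongue. Then push down on the middle of the bar until the panel is pressed fully home against its frame, and finish while still holding it pressed there. Do not move the other things on the bench.

Things in the scene. Friction and masses are not known exactly. Their poses are not given: they have to be found in the camera images.
- case: Lamp unit: fixed cream box, flat top deck 80 mm above the bench, carrying panel and fastener. Origin on the bench under the panel's centre; x from fastener side across the panel, z up. Deck spans x -145 to +105 mm, y -125 to +125 mm. Panel: aluminium plate 120 (x) x 158 (y) x 5 mm, on springs above a dark frame; unpressed its top is 99 mm above the bench.
- seat (a point): Where the bar belongs: point midway between the panel's two black saddles, at the height of the bar's underside when seated, 5 mm above the plate. Axes as the lamp unit's; moves down with the panel. Saddles at y +60 and -60 mm, 20 mm long in y, open-topped notches 24 mm wide in x, cheeks 14 mm above the ledge. The seated bar lies along y, either way round, its bar_grip 26 mm above here.
- bar_grip (a point): Clamp bar, 0.2 to 0.33 kg: steel flat 180 x 18 x 10 mm with a blue grip block on its middle, 50 mm long, 14 mm wide, 28 mm high (overall height 38 mm). This point: middle of the bar, 26 mm above its underside, 12 mm below the grip's top. x runs along the bar, z up. Starts lying on the bench.
- wing (a point): Red wing of the fastener: point on its vertical axis, 121 mm above the bench, 13 mm below the wing's top; x along the wing to its white-striped end. Wing 32 mm long, 12 mm wide, 42 mm tall, on a black 51 mm disc. The slot is a 12 mm notch in the disc's rim below the striped end. Axis at x -95 mm, y 0 from the seat. The panel's yellow tongue (5 mm wide, top 22 mm below this point) hangs over the rim.
- fastener (a joint): Fastener angle (rad): 0 = slot in line with the panel's tongue, wing's striped end pointing at the seat; positive counter-clockwise from above. Range -1.9 to 0.6, no stop or click at 0; starts between -1.5 and -0.95; stays where left; takes about 0.1 N m. Unless in line, the tongue lands on the disc and the panel cannot go home.
- panel (a joint): How far the panel is pressed down (m): 0 = up on its springs, 8 mm clear of the frame; 0.008 = home against the frame, a rigid stop. The push needed on top of the bar's weight is about 5 N to start and 11 N to reach home.
- amber: Bystander, leave alone: amber reagent bottle with blue cap, 68 mm diameter, 150 mm tall, standing upright. Origin at the centre of its underside.
- jar: Bystander, leave alone: white jar with red lid, 64 mm diameter, 75 mm tall. Origin at the centre of its underside.
- beaker: Bystander, leave alone: open clear beaker, 68 mm diameter at the rim, 85 mm tall. Origin at the centre of its underside.
- slidebox: Bystander, leave alone: blue slide box, 90 x 120 x 32 mm. Origin at the centre of its underside.
- driver: Bystander, leave alone: screwdriver with green handle lying on the bench. Origin at the centre of its underside.
- lens: Bystander, leave alone: black lens ring, 52 mm diameter, 18 mm tall. Origin at the centre of its underside.
- filmcan: Bystander, leave alone: small black canister, 32 mm diameter, 50 mm tall, upright. Origin at the centre of its underside.
Not all that is in view belongs to the job. Several things look just like the part that bears bar_grip: the one meant starts nearest to the robot's base.

How it is judged:
By the outcome, as a careful person would: the job done as asked, in the order asked, and still so for the second after the job is handed in, while the arm keeps its last pose, push and grip.
It also fails if it takes over 64 s, if anything falls off the work surface, if the arm or the gripper's body presses on something with over 40 N, if the wrist force passes 120 N, or if a joint passes its speed limit or range.

## Working session

There is one attempt and no reset: what is moved stays moved. The work goes in short steps, Python scripts to look and compute and a tool call to move; the robot and the scene stay as the last step left them, time stands still between calls to the robot, and variables do not carry over. Pictures are saved under pics/ and viewed, and the job is handed in when it is done.

Besides the shell and the picture viewer there is one more tool, called as name(argument=value, ...) on one line, values as JSON. move_arm: Moves the arm, as the interface text tells. Its arguments: {"type":"object","properties":{"series":{"type":"array"},"force":{"type":"number"}},"required":["series"]}

```bash
mkdir -p pics; ls; python3 - <<'E'
from bench import manip
import cv2,numpy as np
s=manip.state(); print({k:np.round(v,3).tolist() for k,v in s.items()})
for n in ["scene","top","wrist"]:
    cv2.imwrite(f"pics/{n}0.png",manip.snapshot(n)); print(n,manip.calibration(n))
E
```

```text
pics
{'time': 0.0, 'q': [-82.353, 21.841, 74.386, -0.001, 83.859, -12.333], 'joint_velocities': [0.039, -0.019, -0.054, -0.031, -0.049, -0.034], 'effort': [-0.0, -44.846, -23.128, -0.0, 0.005, -0.0], 'tcp_pos': [0.188, -0.517, 0.25], 'eef_rot': [-179.982, 0.084, -70.02], 'wrist_force': [0.841, -0.416, 0.06], 'wrist_torque': [0.003, -0.017, 0.051], 'width': 0.086}
scene {'fov_y': 43.540920839266036, 'cx': 320.3017058733754, 'cy': 196.49688361920516, 'R': array([[ 0.16464667,  0.98630465,  0.00972707],
       [ 0.68525637, -0.10728757, -0.72035622],
       [-0.7094471 ,  0.12526979, -0.69353608]]), 't': array([-0.09268197, -0.35781172,  1.90998337])}
top {'fov_y': 47.39834170433835, 'cx': 322.16455184847314, 'cy': 200.12998826450138, 'R': array([[-0.02554517, -0.99967015,  0.00265158],
       [-0.97369534,  0.02428048, -0.2265565 ],
       [ 0.22641739, -0.00836926, -0.97399442]]), 't': array([-0.00927774,  0.6204155 ,  1.63998199])}
wrist {'fov_y': 65.1438284183823, 'cx': 325.6376057265009, 'cy': 201.76359866689907, 'T_tool_cam': array([[ 9.99999973e-01,  2.04077939e-04,  1.10128894e-04,
        -1.41003081e-03],
       [-2.26481176e-04,  9.61520525e-01,  2.74733015e-01,
        -7.05429767e-02],
       [-4.98242443e-05, -2.74733033e-01,  9.61520545e-01,
        -1.22628452e-01],
       [ 0.00000000e+00,  0.00000000e+00,  0.00000000e+00,
         1.00000000e+00]])}
```

View pics/scene0.png

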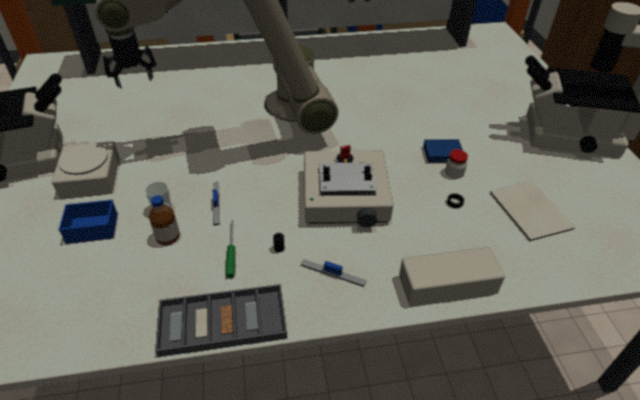

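View pics/top0.png

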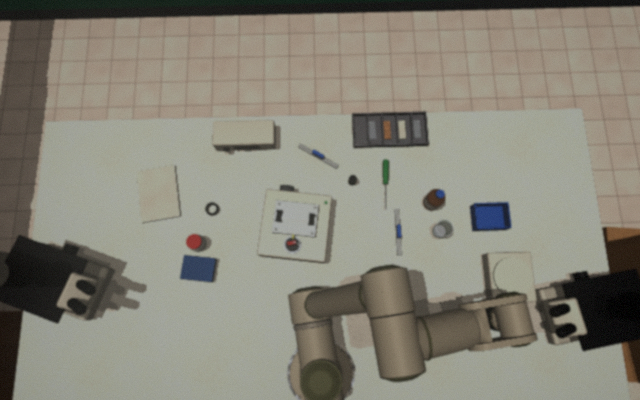

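View pics/wrist0.png

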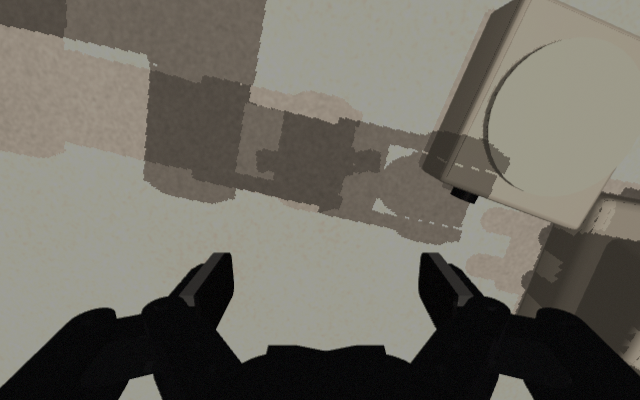

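The top view shows the unit at about (296,225) with its fastener at (292,243). Bars are at (398,232) and (318,155), and the first is nearer the base. Next I'll measure them.

```bash
cat > h.py <<'E'
from bench import manip
import cv2,numpy as np
from scipy.spatial.transform import Rotation as Ro
def cam(n,st=None):
    c=manip.calibration(n); f=200/np.tan(np.radians(c['fov_y']/2))
    if 'R' in c: R,t=np.array(c['R']),np.array(c['t'])
    else:
        T=np.eye(4); T[:3,:3]=Ro.from_euler('xyz',st['eef_rot'],degrees=True).as_matrix(); T[:3,3]=st['tcp_pos']
        M=np.linalg.inv(T@np.array(c['T_tool_cam'])); R,t=M[:3,:3],M[:3,3]
    return f,c['cx'],c['cy'],R,t
def unproj(C,uv,z):
    f,cx,cy,R,t=C; uv=np.atleast_2d(uv).astype(float)
    d=np.c_[(uv[:,0]-cx)/f,(uv[:,1]-cy)/f,np.ones(len(uv))]@R
    o=-R.T@t; return o+d*((z-o[2])/d[:,2])[:,None]
def proj(C,X):
    f,cx,cy,R,t=C; p=np.atleast_2d(X)@R.T+t; return np.c_[cx+f*p[:,0]/p[:,2],cy+f*p[:,1]/p[:,2]]
E
python3 - <<'E'
from h import *
for n in ["top","scene"]:
    C=cam(n)
    for q in ["bar_grip","case","wing","panel","amber","jar","beaker","slidebox","driver","lens","filmcan"]:
        for r in manip.regions_of(n,q):
            v,u=np.nonzero(r['mask']); m=(u.mean(),v.mean())
            z=dict(case=.08,bar_grip=.01,wing=.12,panel=.1,amber=.075,jar=.04,beaker=.04,slidebox=.016,driver=.01,lens=.01,filmcan=.025)[q]
            rect=cv2.minAreaRect(unproj(C,np.c_[u,v],z)[:,:2].astype(np.float32))
            print(n,q,round(r['conf'],2),np.round(m,0),len(u),unproj(C,m,z)[0].round(3),np.round(rect[0],3),np.round(rect[1],3),round(rect[2],1))
print(manip.state()['time'])
E
```

```text
top bar_grip 0.79 [398. 232.] 197 [ 0.502 -0.313  0.01 ] [ 0.503 -0.312] [0.018 0.171] 89.7
top bar_grip 0.71 [320. 157.] 224 [ 0.813 -0.02   0.01 ] [ 0.817 -0.017] [0.177 0.026] 56.4
top case 0.85 [295. 226.] 4762 [0.524 0.078 0.08 ] [0.534 0.075] [0.256 0.281] 81.3
top case 0.64 [433. 200.] 334 [ 0.609 -0.441  0.08 ] [ 0.61  -0.441] [0.063 0.088] 41.4
top wing 0.54 [292. 245.] 120 [0.447 0.088 0.12 ] [0.447 0.087] [0.043 0.036] 88.6
top wing 0.46 [198. 268.] 820 [0.373 0.418 0.12 ] [0.373 0.419] [0.122 0.085] 82.1
top panel 0.91 [295. 219.] 1402 [0.546 0.076 0.1  ] [0.546 0.076] [0.158 0.123] 82.1
top jar 0.54 [196. 243.] 298 [0.476 0.449 0.04 ] [0.476 0.451] [0.076 0.064] 88.6
top jar 0.27 [198. 269.] 829 [0.379 0.438 0.04 ] [0.379 0.438] [0.125 0.09 ] 82.4
top beaker 0.63 [443. 229.] 278 [ 0.505 -0.477  0.04 ] [ 0.505 -0.477] [0.06  0.078] 42.0
top slidebox 0.71 [199. 268.] 800 [0.382 0.444 0.016] [0.381 0.445] [0.126 0.093] 83.4
top driver 0.48 [385. 172.] 120 [ 0.742 -0.278  0.01 ] [ 0.74  -0.278] [0.02  0.103] 86.7
scene bar_grip 0.8 [333. 271.] 620 [ 0.82  -0.008  0.01 ] [ 0.
[... 660 characters left out ...]
58. 191.] 406 [ 0.465 -0.474  0.04 ] [ 0.474 -0.476] [0.113 0.069] 6.1
scene beaker 0.71 [345. 154.] 213 [0.381 0.112 0.04 ] [0.376 0.112] [0.052 0.088] 79.1
scene slidebox 0.82 [440. 149.] 720 [0.374 0.441 0.016] [0.382 0.45 ] [0.133 0.123] 81.3
scene slidebox 0.42 [347. 177.] 1537 [0.463 0.101 0.016] [0.452 0.103] [0.171 0.153] 82.5
scene driver 0.53 [231. 259.] 310 [ 0.737 -0.273  0.01 ] [ 0.732 -0.274] [0.025 0.129] 87.5
scene lens 0.62 [455. 200.] 173 [0.614 0.407 0.01 ] [0.614 0.407] [0.051 0.056] 81.1
scene lens 0.33 [158. 191.] 416 [ 0.434 -0.482  0.01 ] [ 0.447 -0.484] [0.128 0.071] 8.4
scene filmcan 0.56 [278. 242.] 221 [ 0.709 -0.141  0.025] [ 0.709 -0.142] [0.033 0.069] 83.5
1.25
```

```bash
cat >> h.py <<'E'
def delta(pos,yaw,s=None):
    s=s or manip.state()
    R0=Ro.from_euler('xyz',s['eef_rot'],degrees=True); R1=Ro.from_euler('xyz',[180,0,yaw],degrees=True)
    d=R0.inv().apply(np.array(pos)-s['tcp_pos'])*1000; r=(R0.inv()*R1).as_rotvec(degrees=True)
    print('DELTA',d.round(1),r.round(2),'t',s['time'])
E
python3 -c "
from h import *
delta([.505,-.312,.25],-90)"
```

```text
DELTA [-8.42e+01 -3.68e+02  3.00e-01] [-0.   -0.   19.98] t 1.25
```

move_arm(series=[1, -84, -368, 0, 0, 0, 20, 1, -84, -368, 0, 0, 0, 20, 1, -84, -368, 0, 0, 0, 20, 1, -84, -368, 0, 0, 0, 20, 1, -84, -368, 0, 0, 0, 20, 1, -84, -368, 0, 0, 0, 20, 1, -84, -368, 0, 0, 0, 20, 1, -84, -368, 0, 0, 0, 20, 1, -84, -368, 0, 0, 0, 20, 1, -84, -368, 0, 0, 0, 20])

```text
time: 2.25
tcp_pos: [0.5054, -0.3118, 0.2501]
eef_rot: [180.0, 0.0, -89.9]
wrist_force: [-0.6, -0.2, 0.2]
width: 0.0857
```

```bash
python3 - <<'E'
from h import *
s=manip.state(); print(s['tcp_pos'],s['eef_rot'],s['q'],np.abs(s['joint_velocities']).max())
im=manip.snapshot('wrist'); cv2.imwrite('pics/w1.png',im); C=cam('wrist',s)
im=manip.snapshot('top'); cv2.imwrite('pics/t1.png',im)
for r in manip.regions_of('wrist','bar_grip'):
    v,u=np.nonzero(r['mask']);print(r['conf'],r['extent'],len(u))
    rect=cv2.minAreaRect(unproj(C,np.c_[u,v],.01)[:,:2].astype(np.float32)); print(rect)
E
```

```text
[ 0.50535504 -0.31176349  0.25008146] [ 1.79972241e+02  3.19470047e-03 -8.99325966e+01] [-4.30776323e+01  2.62885820e+01  6.70191019e+01 -1.66797008e-02
  8.67147549e+01  4.68559226e+01] 2.1620909076243935
0.88 [314.0, 92.2, 334.2, 244.6] 2356
((0.5053908824920654, -0.3070550560951233), (0.1804596483707428, 0.018803751096129417), 0.35045260190963745)
```

View pics/w1.png

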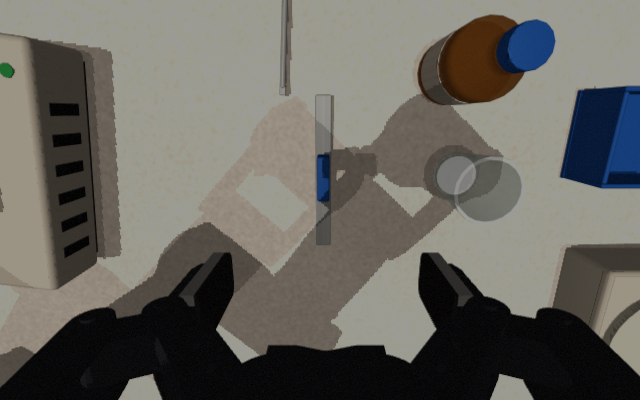

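View pics/t1.png

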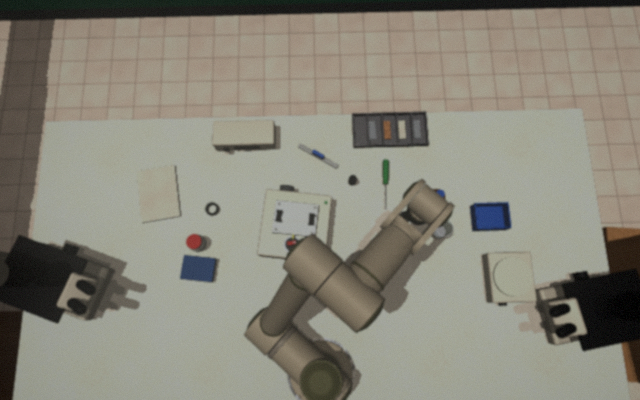

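The bar lies at pixels u 316–333, v 94–245, with the blue grip near (323,177). The beaker and amber bottle are clear of the fingers. I'll measure the blue grip more precisely.

```bash
python3 - <<'E'
from h import *
s=manip.state(); C=cam('wrist',s); im=cv2.imread('pics/w1.png').astype(int)
b=(im[...,0]>im[...,2]+50); b[:, :290]=0; b[:, 350:]=0
v,u=np.nonzero(b); print(u.min(),u.max(),v.min(),v.max())
for z in (.038,.01): print(z,unproj(C,[[u.min(),v.min()],[u.max()+1,v.max()+1]],z))
print(unproj(C,[[316,94],[333.5,245]],.01))
delta([.505,-.309,.09],-89.7)
E
```

```text
317 328 157 200
0.038 [[ 0.52833149 -0.3021596   0.038     ]
 [ 0.47941316 -0.31506062  0.038     ]]
0.01 [[ 0.52448767 -0.3013822   0.01      ]
 [ 0.4714808  -0.31536148  0.01      ]]
[[ 0.59360467 -0.30091372  0.01      ]
 [ 0.41405307 -0.32109366  0.01      ]]
DELTA [ -4.   -0.7 160.4] [ 0.01 -0.   -0.4 ] t 2.4
```

move_arm(series=[1, -3, 1, 50, 0, 0, 0, 1, -3, 1, 100, 0, 0, 0, 1, -3, 1, 150, 0, 0, 0, 1, -3, 1, 180, 0, 0, 0, 1, -3, 1, 205, 0, 0, 0, 1, -3, 1, 218, 0, 0, 0, 1, -3, 1, 218, 0, 0, 0, -1, -3, 1, 218, 0, 0, 0, -1, -3, 1, 218, 0, 0, 0, -1, -3, 1, 218, 0, 0, 0], force=50)

```text
time: 3.4
tcp_pos: [0.5036, -0.3104, 0.0336]
eef_rot: [-179.9, -0.1, -90.1]
wrist_force: [0.4, -0.5, -0.1]
width: 0.0438
```

move_arm(series=[-1, 0, 0, 0, 0, 0, 0, -1, 0, 0, 0, 0, 0, 0, -1, 0, 0, 0, 0, 0, 0, -1, 0, 0, 0, 0, 0, 0, -1, 0, 0, 0, 0, 0, 0])

```text
time: 3.9
tcp_pos: [0.5039, -0.3105, 0.0343]
eef_rot: [-179.9, -0.1, -90.1]
wrist_force: [-0.5, 1.2, 5.8]
width: 0.0131
```

move_arm(series=[-1, 0, 0, -30, 0, 0, 0, -1, 0, 0, -70, 0, 0, 0, -1, 0, 0, -120, 0, 0, 0, -1, 0, 0, -170, 0, 0, 0, -1, 0, 0, -220, 0, 0, 0, -1, 0, 0, -236, 0, 0, 0, -1, 0, 0, -236, 0, 0, 0])

```text
time: 4.6
tcp_pos: [0.5037, -0.3102, 0.2727]
eef_rot: [-179.7, -0.3, -90.1]
wrist_force: [-0.1, 0.3, -2.7]
width: 0.0129
```

```bash
python3 - <<'E'
from h import *
s=manip.state(); print(s['wrist_force'],s['q'])
im=manip.snapshot('wrist'); cv2.imwrite('pics/w2.png',im)
delta([.46,.07,.27],-8)
E
```

```text
[-0.06819909  0.33203061 -2.72316967] [-4.30793500e+01  2.50938900e+01  6.52920086e+01 -1.05967417e-02
  8.91528620e+01  4.70091221e+01]
DELTA [-379.7   43.8   -1. ] [-1.00e-02 -2.10e-01 -8.21e+01] t 4.65
```

View pics/w2.png

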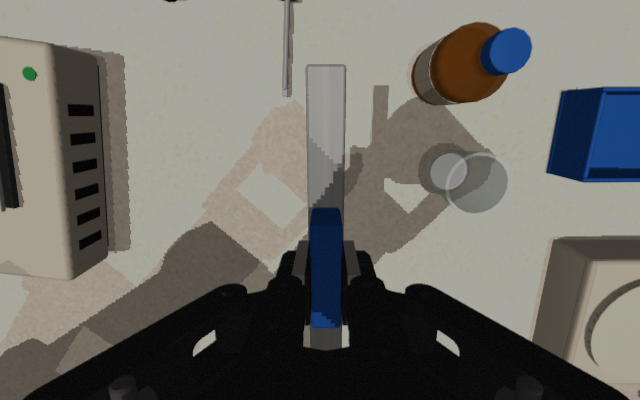

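The bar is held straight (u 307–345), centred between the pads. I'll carry it toward the unit.

move_arm(series=[-1, -380, 44, 0, 0, 0, -82, -1, -380, 44, 0, 0, 0, -82, -1, -380, 44, 0, 0, 0, -82, -1, -380, 44, 0, 0, 0, -82, -1, -380, 44, 0, 0, 0, -82, -1, -380, 44, 0, 0, 0, -82, -1, -380, 44, 0, 0, 0, -82, -1, -380, 44, 0, 0, 0, -82, -1, -380, 44, 0, 0, 0, -82, -1, -380, 44, 0, 0, 0, -82])

```text
time: 5.65
tcp_pos: [0.4588, 0.0715, 0.2667]
eef_rot: [179.9, 0.1, -7.7]
wrist_force: [-0.7, -0.8, -2.5]
width: 0.013
```

move_arm(series=[-1, 0, 0, 0, 0, 0, 0, -1, 0, 0, 0, 0, 0, 0])

```text
time: 5.85
tcp_pos: [0.4581, 0.0715, 0.265]
eef_rot: [179.9, 0.3, -7.8]
wrist_force: [0.4, -0.5, -2.7]
width: 0.0132
```

```bash
python3 - <<'E'
from h import *
s=manip.state(); print(s['tcp_pos'],s['eef_rot'],s['q'],s['wrist_force'],np.abs(s['joint_velocities']).max())
im=manip.snapshot('wrist'); cv2.imwrite('pics/w3.png',im); C=cam('wrist',s)
im=manip.snapshot('top'); cv2.imwrite('pics/t3.png',im)
for q,z in (('panel',.099),('wing',.13)):
  for r in manip.regions_of('wrist',q):
    v,u=np.nonzero(r['mask']);print(q,r['conf'],r['extent'],len(u))
    print(cv2.minAreaRect(unproj(C,np.c_[u,v],z)[:,:2].astype(np.float32)))
E
```

```text
[0.45809149 0.07150526 0.26495018] [179.8575751    0.33694991  -7.77854998] [-5.73935391 12.58523329 85.41996536 -0.13151968 82.33662567  2.0567046 ] [ 0.41538205 -0.54662422 -2.71679935] 0.9810825948666518
panel 0.86 [346.6, 75.1, 497.2, 241.5] 22090
((0.5437917709350586, 0.08368039131164551), (0.15762777626514435, 0.13239039480686188), 82.20018768310547)
panel 0.27 [574.4, 363.4, 586.5, 370.3] 53
((0.7152339816093445, -0.1702525019645691), (0.004930103197693825, 0.017383750528097153), 49.07283401489258)
wing 0.69 [295.8, 143.5, 347.7, 185.4] 433
((0.4556279480457306, 0.09764634072780609), (0.03203797712922096, 0.04441998153924942), 60.58211898803711)
```

View pics/w3.png

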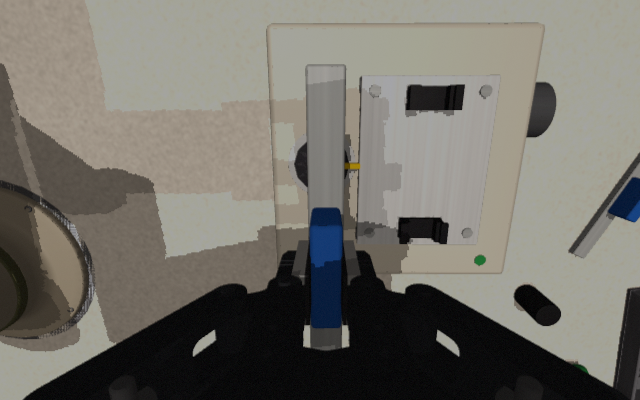

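```bash
python3 - <<'E'
from h import *
im=cv2.imread('pics/w3.png'); cv2.imwrite('pics/w3z.png',cv2.resize(im[60:260,280:510],None,fx=3.4,fy=3,interpolation=cv2.INTER_CUBIC)[:600,:800])
E
```

```text
(no output)
```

View pics/w3z.png

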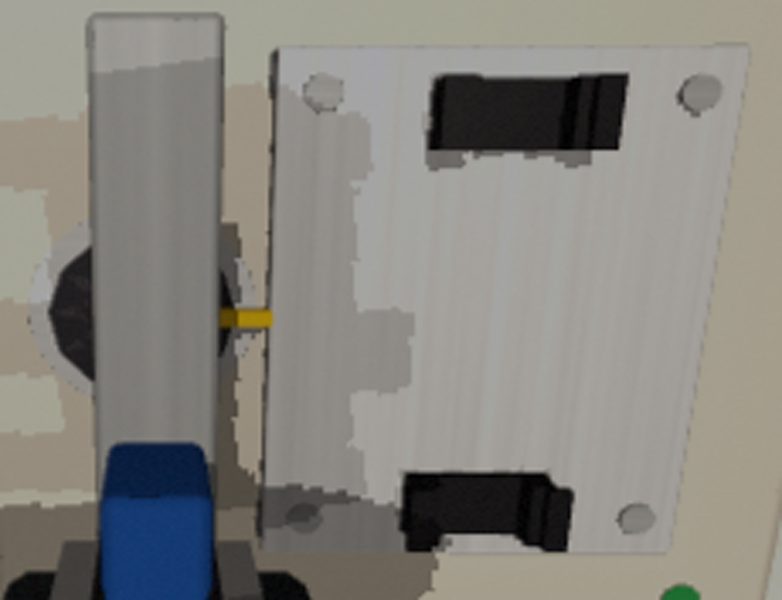

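```bash
python3 - <<'E'
from h import *
s=manip.state(); C=cam('wrist',s)
uv=np.array([[281,47],[749,44],[668,552],[267,550]])/[3.4,3]+[280,60]
P=unproj(C,uv,.099); print(P.round(4))
e=lambda i,j:P[j,:2]-P[i,:2]
print(np.linalg.norm(e(0,1)),np.linalg.norm(e(3,2)),np.linalg.norm(e(0,3)),np.linalg.norm(e(1,2)))
for v in (e(0,1),e(3,2)): print(np.degrees(np.arctan2(v[1],v[0])))
for v in (e(3,0),e(2,1)): print(np.degrees(np.arctan2(v[1],v[0]))-90)
print('ctr',P.mean(0))
sc=np.array([[324,92],[701,92],[637,518],[304,517]])/[3.4,3]+[280,60]
print('screws',unproj(C,sc,.1).mean(0))
# bar in hand: top of flat is at tool z=+24mm
T=np.array(manip.calibration('wrist')['T_tool_cam'])
f,cx,cy,_,_=C
for uv in ([307.5,66],[345,66],[308.5,206],[342.5,206]):
    d=T[:3,:3]@np.array([(uv[0]-cx)/f,(uv[1]-cy)/f,1]); o=T[:3,3]; print((o+d*((.024-o[2])/d[2]))*1000)
E
```

```text
[[ 0.5037  0.1674  0.099 ]
 [ 0.6212  0.1522  0.099 ]
 [ 0.6005 -0.0044  0.099 ]
 [ 0.4836  0.0121  0.099 ]]
0.11850794810152665 0.11807517140546737 0.15658430313188232 0.15795446664430038
-7.353562725698375
-8.01812759438396
-7.359302636237331
-7.519117790503458
ctr [0.55225759 0.08184526 0.099     ]
screws [0.55215968 0.08170662 0.1       ]
[ -7.79026314 -90.64690681  24.        ]
[  8.46244141 -90.65118919  24.        ]
[ -8.29600222 -27.29405061  24.        ]
[  8.33137319 -27.29636684  24.        ]
```

```bash
python3 - <<'E'
from h import *
s=manip.state(); C=cam('wrist',s)
c=np.array([.5522,.0818]); a=np.radians(-7.5); R=np.array([[np.cos(a),-np.sin(a)],[np.sin(a),np.cos(a)]])
for uv,z in [([430,150],.099),([628,75],.118),([620,150],.118),([592,80],.118),([565,80],.104),([403,548],.099),([572,490],.118),([533,480],.104),([550,480],.118),([152,312],.09),([240,318],.099),([272,318],.099)]:
    p=unproj(C,np.array(uv)/[3.4,3]+[280,60],z)[0]; print(uv,z,((p[:2]-c)@R*1000).round(1))
E
```

```text
[430, 150] 0.099 [-19.6  49.9]
[628, 75] 0.118 [21.7 69.2]
[620, 150] 0.118 [22.1 49.7]
[592, 80] 0.118 [13.3 67.9]
[565, 80] 0.104 [11.8 69. ]
[403, 548] 0.099 [-18.9 -77.4]
[572, 490] 0.118 [ 20.8 -50.1]
[533, 480] 0.104 [ 15.2 -51.8]
[550, 480] 0.118 [ 14.6 -46.8]
[152, 312] 0.09 [-92.4   0.5]
[240, 318] 0.099 [-68.3   0. ]
[272, 318] 0.099 [-59.5  -0. ]
```

```bash
python3 -c "
from h import *
delta([.5525,.0817,.165],-7.5)"
```

```text
DELTA [ 91.8 -23.2 101. ] [ 0.14  0.15 -0.24] t 6.05
```

move_arm(series=[-1, 45, -12, 0, 0, 0, 0, -1, 92, -23, 0, 0.1, 0.2, -0.2, -1, 92, -23, 40, 0.1, 0.2, -0.2, -1, 92, -23, 80, 0.1, 0.2, -0.2, -1, 92, -23, 101, 0.1, 0.2, -0.2, -1, 92, -23, 101, 0.1, 0.2, -0.2, -1, 92, -23, 101, 0.1, 0.2, -0.2])

```text
time: 6.75
tcp_pos: [0.5531, 0.0813, 0.1658]
eef_rot: [180.0, -0.1, -7.6]
wrist_force: [0.0, 0.1, -1.3]
width: 0.0134
```

```bash
python3 - <<'E'
from h import *
s=manip.state(); print(s['tcp_pos'],s['eef_rot'],s['wrist_force'])
im=manip.snapshot('wrist'); cv2.imwrite('pics/w4.png',im)
im=manip.snapshot('scene'); cv2.imwrite('pics/s4.png',cv2.resize(im[110:240,270:420],None,fx=4,fy=4,interpolation=cv2.INTER_CUBIC))
delta([.5525,.0817,.137],-7.5)
E
```

```text
[0.55314658 0.08128706 0.16582684] [ 1.79967093e+02 -9.72414124e-02 -7.57741310e+00] [ 0.00884013  0.08702608 -1.30526703]
DELTA [-1.1 -0.2 29.8] [ 0.02 -0.23 -0.06] t 6.85
```

View pics/w4.png

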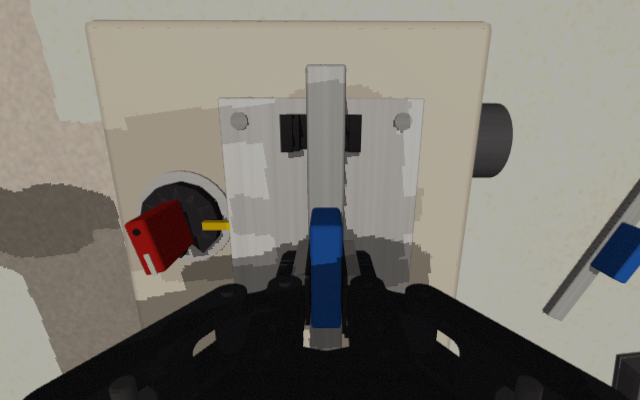

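View pics/s4.png

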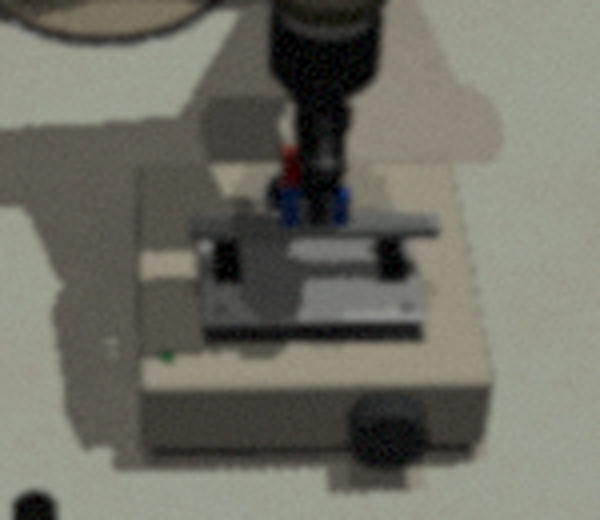

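```bash
python3 - <<'E'
from h import *
s=manip.state(); C=cam('wrist',s)
im=cv2.imread('pics/w4.png'); cv2.imwrite('pics/w4z.png',cv2.resize(im[55:165,210:440],None,fx=3.4,fy=3.4,interpolation=cv2.INTER_CUBIC))
R=Ro.from_euler('xyz',s['eef_rot'],degrees=True)
for n,uv,z in [('plTL',[219,98],.099),('plTR',[424,98],.099),('scrL',[239,121],.1),('scrR',[402,121],.1),('sadL',[280,115],.118),('sadR',[361,115],.118),('sadLb',[280,151],.118),('sadRb',[361,151],.118)]:
    print(n,(R.inv().apply(unproj(C,uv,z)[0]-s['tcp_pos'])*1000).round(1))
E
```

```text
plTL [-61.4 -79.3  67.5]
plTR [ 57.  -79.3  68. ]
scrL [-50.6 -66.4  66.5]
scrR [ 44.9 -66.4  66.9]
sadL [-24.  -70.   48.6]
sadR [ 18.7 -70.   48.8]
sadLb [-24.7 -51.1  48.6]
sadRb [ 19.3 -51.1  48.8]
```

View pics/w4z.png

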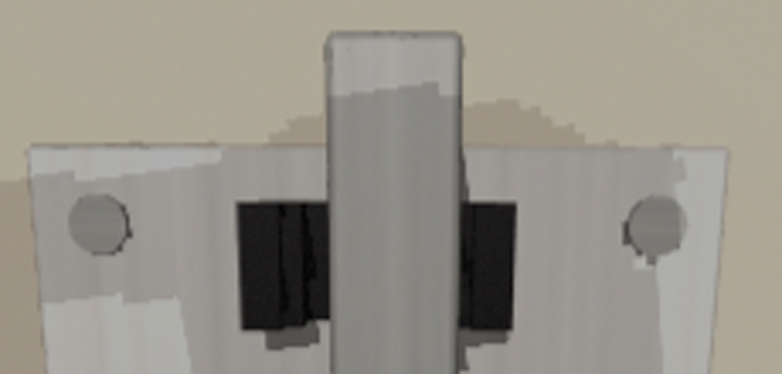

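Relative to the tool, the saddles centre at x ≈ -2.6 mm and the bar at +0.3 mm, so I'll shift -3 mm and lower.

move_arm(series=[-1, -3, 0, 0, 0, 0, 0, -1, -3, 0, 8, 0, 0, 0, -1, -3, 0, 16, 0, 0, 0, -1, -3, 0, 22, 0, 0, 0, -1, -3, 0, 26, 0, 0, 0, -1, -3, 0, 26, 0, 0, 0, -1, -3, 0, 26, 0, 0, 0])

```text
time: 7.55
tcp_pos: [0.5507, 0.0817, 0.1407]
eef_rot: [180.0, -0.2, -7.6]
wrist_force: [-0.1, -0.1, -2.7]
width: 0.0134
```

```bash
python3 - <<'E'
from h import *
s=manip.state(); print(s['tcp_pos'],s['eef_rot'],s['wrist_force'])
im=manip.snapshot('wrist'); cv2.imwrite('pics/w5.png',cv2.resize(im[55:300,180:470],None,fx=2.4,fy=2.4,interpolation=cv2.INTER_CUBIC))
E
```

```text
[0.55069868 0.08167939 0.14072198] [179.97456521  -0.22903366  -7.56128684] [-0.08083176 -0.1049006  -2.7395871 ]
```

View pics/w5.png

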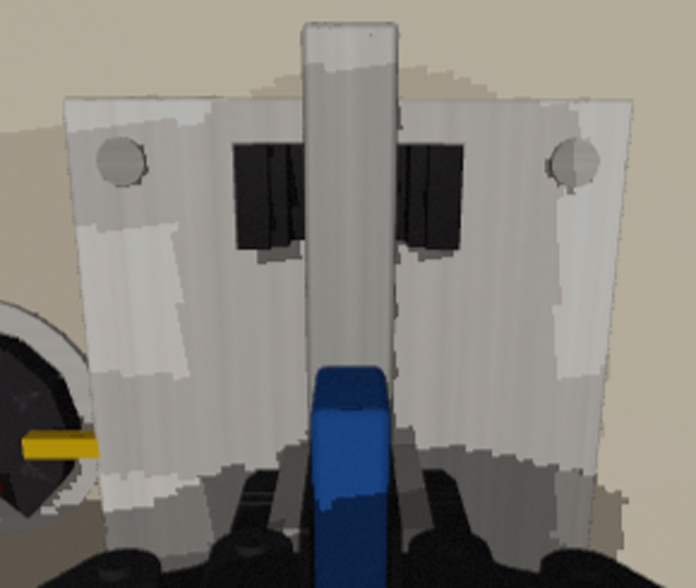

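The bar is centred in the notch (bar 303–397, saddle 234–463). I'll lower the last bit.

move_arm(series=[-1, 0, 0, 1.5, 0, 0, 0, -1, 0, 0, 3, 0, 0, 0, -1, 0, 0, 3, 0, 0, 0, -1, 0, 0, 3, 0, 0, 0])

```text
time: 8.0
tcp_pos: [0.551, 0.0817, 0.1383]
eef_rot: [180.0, -0.3, -7.6]
wrist_force: [-0.9, -0.3, 3.1]
width: 0.0133
```

move_arm(series=[0, 0, 0, 0, 0, 0, 0, 0.3, 0, 0, 0, 0, 0, 0, 0.3, 0, 0, 0, 0, 0, 0, 0.3, 0, 0, 0, 0, 0, 0, 0.3, 0, 0, 0, 0, 0, 0, 0.3, 0, 0, -15, 0, 0, 0, 0.3, 0, 0, -50, 0, 0, 0, 0.3, 0, 0, -100, 0, 0, 0, 0.3, 0, 0, -100, 0, 0, 0, 0.3, 0, 0, -100, 0, 0, 0])

```text
time: 9.0
tcp_pos: [0.5506, 0.0818, 0.2391]
eef_rot: [180.0, -0.4, -7.6]
wrist_force: [-0.5, -0.8, -0.5]
width: 0.0553
```

```bash
python3 - <<'E'
from h import *
s=manip.state(); print(s['tcp_pos'],s['eef_rot'],s['wrist_force'])
im=manip.snapshot('wrist'); cv2.imwrite('pics/w6.png',im)
im=manip.snapshot('scene'); cv2.imwrite('pics/s6.png',cv2.resize(im[110:240,270:420],None,fx=4,fy=4,interpolation=cv2.INTER_CUBIC))
E
```

```text
[0.5505781  0.08178007 0.23908317] [179.9908946   -0.42237563  -7.56102211] [-0.47285083 -0.82084368 -0.49192373]
```

View pics/w6.png

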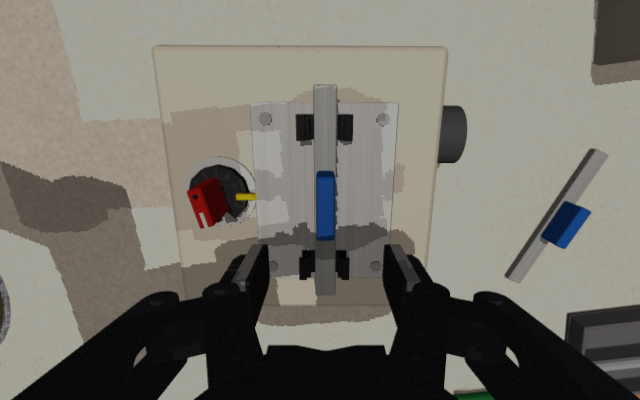

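View pics/s6.png

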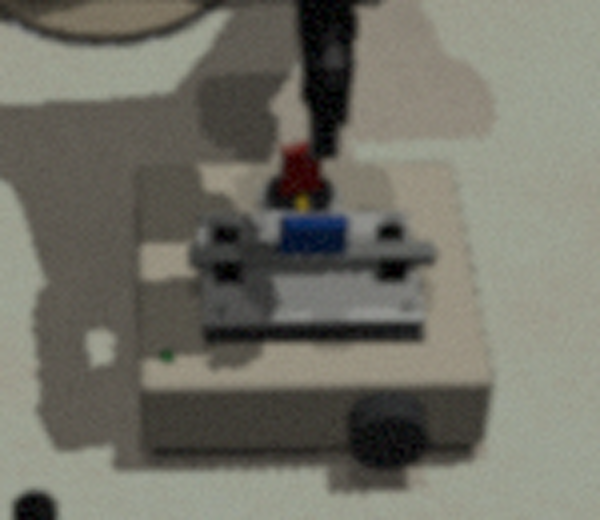

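```bash
python3 - <<'E'
from h import *
s=manip.state(); C=cam('wrist',s)
im=cv2.imread('pics/w6.png'); cv2.imwrite('pics/w6z.png',cv2.resize(im[145:245,170:270],None,fx=6,fy=6,interpolation=cv2.INTER_CUBIC))
print(proj(C,[[.4568,.0942,.134],[.4568,.0942,.092]]))
E
```

```text
[[200.60758773 210.42533321]
 [218.68822636 196.07956186]]
```

View pics/w6z.png

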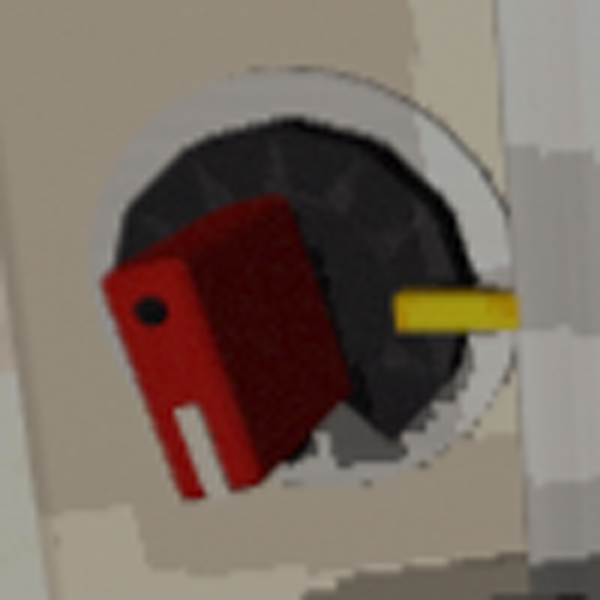

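```bash
python3 - <<'E'
from h import *
s=manip.state(); C=cam('wrist',s)
P=unproj(C,np.array([[103,278],[185,258],[262,482],[182,500]])/6+[170,145],.134)
print(P.round(4),P.mean(0))
for i,j in ((0,3),(1,2)):
    d=P[j]-P[i]; print(np.linalg.norm(d),np.degrees(np.arctan2(d[1],d[0])))
for w in (-73,-75,-77): delta([.4568,.0942,.17],w+90,s); 
E
```

```text
[[0.4505 0.11   0.134 ]
 [0.4611 0.1112 0.134 ]
 [0.4638 0.0812 0.134 ]
 [0.4531 0.0801 0.134 ]] [0.45714811 0.09563212 0.134     ]
0.02999427226979443 -84.97013272874513
0.03010159742409187 -84.89846053297383
DELTA [-94.2  -0.1  66.9] [  0.06  -0.17 -24.56] t 9.1
DELTA [-94.2  -0.1  66.9] [  0.06  -0.17 -22.56] t 9.1
DELTA [-94.2  -0.1  66.9] [  0.06  -0.17 -20.56] t 9.1
```

The wing's top face spans zoom pixels (103,278) to (262,482). Its striped end points at about -85° world, which is -77° relative to the seat. I'll move over it and grip it.

move_arm(series=[0.3, -50, 0, 0, 0, 0, -6, 0.3, -94, -0.7, 20, 0, 0, -12.6, 0.3, -94, -0.7, 60, 0, 0, -12.6, 0.3, -94, -0.7, 90, 0, 0, -12.6, 0.3, -94, -0.7, 113, 0, 0, -12.6, 0.3, -94, -0.7, 113, 0, 0, -12.6, 0.3, -94, -0.7, 113, 0, 0, -12.6])

```text
time: 9.8
tcp_pos: [0.4571, 0.0947, 0.1238]
eef_rot: [179.9, -0.1, 5.0]
wrist_force: [0.7, 0.2, 0.8]
width: 0.0554
```

move_arm(series=[-1, 0, 0, 0, 0, 0, 0, -1, 0, 0, 0, 0, 0, 0, -1, 0, 0, 0, 0, 0, 0, -1, 0, 0, 0, 0, 0, 0, -1, 0, 0, 0, 0, 0, 0, -1, 0, 0, 0, 0, 0, 0], force=30)

```text
time: 10.4
tcp_pos: [0.4561, 0.0947, 0.1245]
eef_rot: [179.9, 0.0, 5.1]
wrist_force: [-6.6, -0.9, 9.3]
width: 0.0115
```

```bash
python3 - <<'E'
from h import *
s=manip.state(); print(s['tcp_pos'],s['eef_rot'],s['wrist_force'],s['wrist_torque'],s['q'],s['width'])
im=manip.snapshot('wrist'); cv2.imwrite('pics/w7.png',im)
E
```

```text
[0.45610749 0.09470643 0.12448521] [1.79931109e+02 1.40659750e-02 5.05739321e+00] [-6.630607   -0.85285118  9.30901142] [-2.22401415e-01  1.12680928e+00  4.43388214e-04] [-2.84241606e+00  2.18301846e+01  9.84199496e+01 -8.12271139e-02
  5.97543549e+01 -7.85890020e+00] 0.011500618463731944
```

View pics/w7.png

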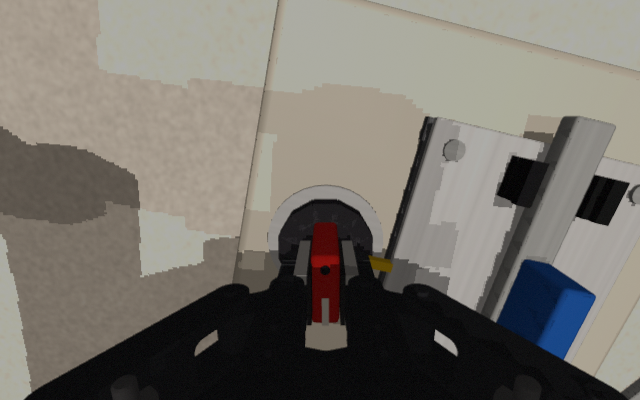

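move_arm(series=[-1, -0.7, 0, -1, 0, 0, -8, -1, -0.7, 0, -1, 0, 0, -16, -1, -0.7, 0, -1, 0, 0, -24, -1, -0.7, 0, -1, 0, 0, -32, -1, -0.7, 0, -1, 0, 0, -40, -1, -0.7, 0, -1, 0, 0, -48, -1, -0.7, 0, -1, 0, 0, -56, -1, -0.7, 0, -1, 0, 0, -64, -1, -0.7, 0, -1, 0, 0, -72, -1, -0.7, 0, -1, 0, 0, -77.5])

```text
time: 11.45
tcp_pos: [0.4547, 0.0937, 0.1248]
eef_rot: [-179.9, 0.2, 82.9]
wrist_force: [-0.1, -7.1, -10.8]
width: 0.0115
```

move_arm(series=[-1, 0, 0, 0, 0, 0, 0, -1, 0, 0, 0, 0, 0, 0])

```text
time: 11.65
tcp_pos: [0.4547, 0.0936, 0.1247]
eef_rot: [-179.9, 0.2, 82.8]
wrist_force: [1.7, -1.0, -5.1]
width: 0.0116
```

```bash
python3 - <<'E'
from h import *
s=manip.state(); print(s['tcp_pos'],s['eef_rot'],s['wrist_force'],s['wrist_torque'],s['q'],s['width'])
im=manip.snapshot('wrist'); cv2.imwrite('pics/w8.png',im)
E
```

```text
[0.45470077 0.09360732 0.12471545] [-179.88106926    0.2110309    82.78897456] [ 1.66433627 -1.015111   -5.11504873] [-0.26770958 -0.18452487  0.05188985] [ -2.92154309  21.73233659  98.54336988  -0.23305497  59.85888196
 -85.59303755] 0.011647123337907173
```

View pics/w8.png

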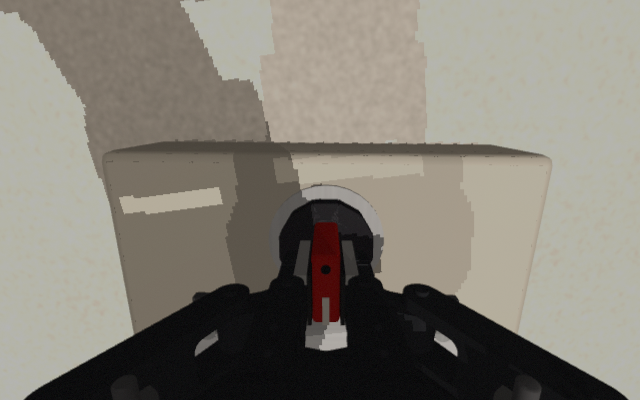

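move_arm(series=[-0.6, 0, 0, 0, 0, 0, 0, 0.3, 0, 0, 0, 0, 0, 0, 0.3, 0, 0, 0, 0, 0, 0, 0.3, 0, 0, 0, 0, 0, 0, 0.3, 0, 0, -20, 0, 0, 0, 0.3, 0, 0, -65, 0, 0, 0, 0.3, 0, 0, -115, 0, 0, 0, -1, 0, 45, -115, 0, 0, 0, -1, 0, 95, -115, 0, 0, 0, -1, 0, 95, -115, 0, 0, 0])

```text
time: 12.7
tcp_pos: [0.5532, 0.081, 0.2385]
eef_rot: [-179.9, 0.2, 82.7]
wrist_force: [-0.5, 0.0, -0.7]
width: 0.0123
```

move_arm(series=[-1, 0, 0, 0, 0, 0, 0, -1, 0, 0, 0, 0, 0, 0, -1, 0, 0, 0, 0, 0, 0, -1, 0, 0, 0, 0, 0, 0])

```text
time: 13.1
tcp_pos: [0.5526, 0.0812, 0.2389]
eef_rot: [-180.0, 0.2, 82.7]
wrist_force: [0.4, 0.3, 0.4]
width: -0.0003
```

```bash
python3 - <<'E'
from h import *
s=manip.state(); print(s['tcp_pos'],s['eef_rot'],s['wrist_force'],s['width'])
im=manip.snapshot('wrist'); cv2.imwrite('pics/w9.png',im)
C=cam('wrist',s); p=proj(C,[[.457,.095,.11]])[0].astype(int); print(p)
x0,y0=max(p[0]-60,0),max(p[1]-60,0); print(x0,y0)
cv2.imwrite('pics/w9z.png',cv2.resize(im[y0:y0+120,x0:x0+120],None,fx=5,fy=5,interpolation=cv2.INTER_CUBIC))
im=manip.snapshot('top'); cv2.imwrite('pics/t9.png',im)
E
```

```text
[0.55261967 0.08124041 0.23888695] [-179.96883243    0.21438495   82.72046152] [0.44658803 0.3479471  0.39479449] -0.0003136523762480531
[326  74]
266 14
```

View pics/w9.png

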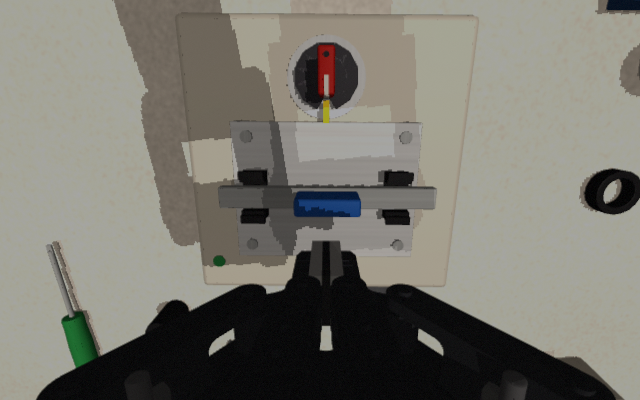

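View pics/w9z.png

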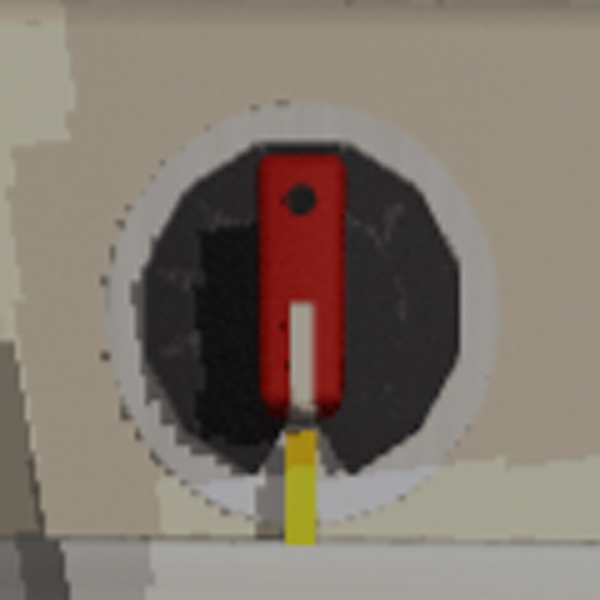

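The fastener is aligned: the wing is vertical at u≈326 and the tongue sits centred in the slot. The bar is in both saddles, so I'll push with shut fingers.

move_arm(series=[-1, 0, -1.5, 35, 0, 0, 0, -1, 0, -1.5, 60, 0, 0, 0, -1, 0, -1.5, 72, 0, 0, 0, -1, 0, -1.5, 72, 0, 0, 0, -1, 0, -1.5, 75, 0, 0, 0, -1, 0, -1.5, 77, 0, 0, 0, -1, 0, -1.5, 79, 0, 0, 0, -1, 0, -1.5, 79, 0, 0, 0], force=60)

```text
time: 14.0
tcp_pos: [0.5517, 0.0811, 0.1607]
eef_rot: [179.9, 0.2, 82.7]
wrist_force: [-0.3, -0.9, 5.0]
width: -0.0
```

move_arm(series=[-1, 0, 0, 2, 0, 0, 0, -1, 0, 0, 4, 0, 0, 0, -1, 0, 0, 4, 0, 0, 0])

```text
time: 14.3
tcp_pos: [0.5518, 0.0811, 0.1576]
eef_rot: [179.9, 0.2, 82.7]
wrist_force: [-2.2, -0.9, 7.6]
width: 0.0
```

move_arm(series=[-1, 0, 0, 1.5, 0, 0, 0, -1, 0, 0, 3, 0, 0, 0, -1, 0, 0, 3, 0, 0, 0])

```text
time: 14.6
tcp_pos: [0.5519, 0.0811, 0.1558]
eef_rot: [179.8, 0.2, 82.7]
wrist_force: [-3.7, 0.0, 9.4]
width: 0.0
```

move_arm(series=[-1, 0, 0, 1.5, 0, 0, 0, -1, 0, 0, 3, 0, 0, 0, -1, 0, 0, 3, 0, 0, 0])

```text
time: 14.9
tcp_pos: [0.552, 0.0811, 0.1541]
eef_rot: [179.7, 0.2, 82.7]
wrist_force: [-3.6, 0.3, 10.6]
width: -0.0001
```

move_arm(series=[-1, 0, 0, 1.5, 0, 0, 0, -1, 0, 0, 2.5, 0, 0, 0, -1, 0, 0, 2.5, 0, 0, 0])

```text
time: 15.2
tcp_pos: [0.5522, 0.081, 0.1532]
eef_rot: [179.6, 0.2, 82.7]
wrist_force: [-4.3, -0.2, 10.2]
width: -0.0002
```

move_arm(series=[-1, 0, 0, 2, 0, 0, 0, -1, 0, 0, 3, 0, 0, 0, -1, 0, 0, 3, 0, 0, 0])

```text
time: 15.5
tcp_pos: [0.5527, 0.081, 0.1531]
eef_rot: [179.4, 0.2, 82.8]
wrist_force: [-6.1, -0.0, 20.6]
width: -0.0001
```

move_arm(series=[-1, 0, 0, 3, 0, 0, 0, -1, 0, 0, 3, 0, 0, 0, -1, 0, 0, 3, 0, 0, 0, -1, 0, 0, 3, 0, 0, 0, -1, 0, 0, 3, 0, 0, 0])

```text
time: 16.0
tcp_pos: [0.5533, 0.0809, 0.1532]
eef_rot: [179.2, 0.2, 82.8]
wrist_force: [-6.7, -0.0, 22.1]
width: 0.0
```

```bash
python3 - <<'E'
from h import *
im=manip.snapshot('wrist'); cv2.imwrite('pics/w10.png',im)
im=manip.snapshot('scene'); cv2.imwrite('pics/s10.png',cv2.resize(im[110:240,270:420],None,fx=4,fy=4,interpolation=cv2.INTER_CUBIC))
s=manip.state(); print(s['time'],s['tcp_pos'],s['eef_rot'],s['wrist_force'],s['wrist_torque'])
E
```

```text
16.1 [0.55324566 0.08090251 0.15320723] [179.15057714   0.21986393  82.76431319] [-6.18479681 -1.28231747 21.46197937] [-0.01708061  1.22658477  0.01900501]
```

View pics/w10.png

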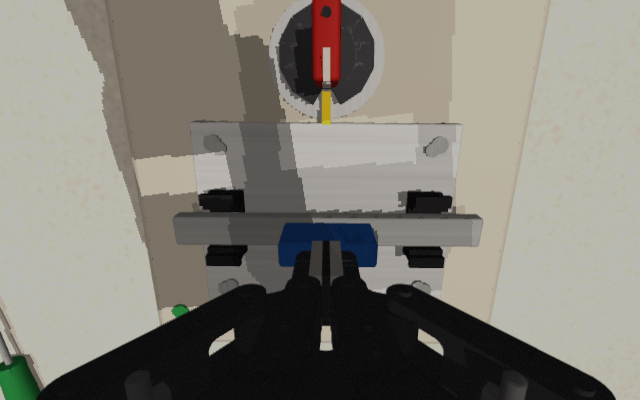

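View pics/s10.png

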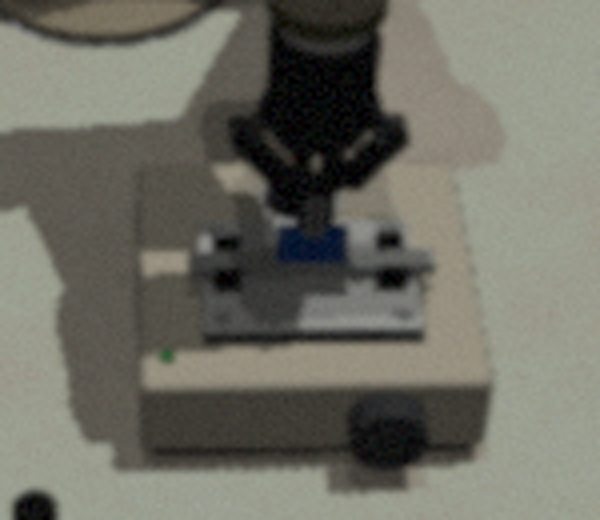

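```bash
python3 -c "
from h import *
print(manip.job_done()); s=manip.state(); print(s['time'],s['tcp_pos'],s['wrist_force'])"
```

```text
the job is handed in; nothing more can be done
None
the job is handed in; nothing more can be done
```

The job is handed in at about 16 s, with the arm still holding the panel pressed down. No verdict was reported.

- **Bar:** I took the bar nearest the base and laid it in both saddles. Before letting go I corrected it by 3 mm, because the wrist camera showed it off centre in the notches.
- **Fastener:** I turned the red wing about +78°. The wrist picture afterwards shows the yellow tongue centred in the slot.
- **Press:** I pushed with shut fingers on the middle of the grip block. The tool dropped about 7.6 mm from first contact (already at 5 N, so slightly late) to a rigid stop at 0.153 m, which matches the 8 mm travel. The push there was steady at 21–22 N, and the scene picture shows the gap under the panel closed.

**Small disagreements:**
- The first placing estimate, from higher up, was about 3 mm off the close-up one. I used the close-up.
- A sideways force of about 6 N and a tool tilt of about 0.8° built up during the press. The bar stayed in its saddles.

I did not see the arm touch any bystander, but I did not re-measure their positions at the end. After hand-in no more readings were available, so the last check is the one at 16.1 s.

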